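# Slide the grey pot into the V guide of the gauge stand

### The job

On the potter's bench, push the grey pot along the bench into the wooden V guide of the gauge stand until its foot rests against both rails, so that it sits centred for checking. Keep it standing upright on the bench all the way (do not lift it), and leave the terracotta pot and the white cup where they are.

Things in the scene. Friction and masses are not known exactly. Their poses are not given: they have to be found in the camera images.
- grey_pot: Loose matt grey clay pot, 0.25 to 0.5 kg, 70 mm high, open top. Foot: straight round band 90 mm in diameter, 22 mm high; above it a 70 mm waist, then an 80 mm rim. Origin: centre of the underside, z up. Stands 14-20 cm before its seat, 8-14 cm left or right of the guide's middle line; the straight way to the seat is clear. Slides; push low on the foot so it does not tip.
- guide: Fixed V guide: two light wooden rails 30 mm high, 18 thick, inner faces 110 long, each 45 deg to the middle line. Origin: on the bench, where the foot's centre lies when touching both rails; +x: from the mouth into the V, within 15 deg of world +x. Inner faces meet at x = 64 mm, end at x = -14, y = +-78. Behind: steel block; at x = 106 a thin post with brass dial, 104 high.
- red_pot: Terracotta-coloured bystander pot of the same form and size as the grey pot, loose, on the other side of the guide's middle line. Origin: centre of its underside. Leave it alone.
- white_pot: White cup, a bystander, loose, 80 mm in diameter and 85 mm high, standing left of the guide (+y side). Origin: centre of its underside. Leave it alone.
Things that resemble listed ones, but are neither listed nor needed, are in the scene too. There is more than one size of the guide; the job needs the largest.

How it is judged:
By the outcome, as a careful person would: the job done as asked, in the order asked, and still so for the second after the job is handed in, with the robot touching nothing.
It also fails if it takes over 38 s, if anything falls off the work surface, if the arm or the gripper's body presses on something with over 40 N, if the wrist force passes 120 N, or if a joint passes its speed limit or range.

### The arm

A 6-joint arm with a two-finger parallel gripper is mounted at the origin on the work surface. World frame = base frame: x ahead of the robot, y to its left, z up, the work surface at z = 0. Lengths are in m, angles in rad, forces in N, time in s.
With the tool pointing down it reaches from about 0.25 to 0.775 m from the base axis. Payload 4 kg.
Tool frame: the origin (TCP) lies at the centre of the arm's flange, where the gripper is bolted on; the fingertips stand 199 mm ahead of it and the grasp point (between the pads) lies 180 mm ahead of it (robot.tcp_to_tips is the z of the fingertips in the tool frame, in m); z points along the fingers, y is the line along which they close (so a half turn about z gives the same grasp; the last joint's range is limited). The gripper opens to 94 mm and grips with 3 to 60 N. Pads are 16 mm wide; open, the fingers measure 119 mm over their backs; the gripper's body (75 mm by 177 mm) begins 78 mm behind the grasp point.
Start: joints at [1.039, 0.087, 1.371, -0, 1.684, -0.103], TCP at [0.229, 0.5, 0.405] pointing down, gripper open.
Joint ranges: [-3.1, 3.1], [-0.76, 2.03], [0.27, 2.55], [-1.08, 4.22], [0.17, 2.65], [-2.57, 2.57]. Speed limits (rad/s): [2.79, 2.79, 3.14, 3.14, 3.14, 3.14].

### API

Orientations are given as [roll, pitch, yaw] about the fixed x, y, z axes, in that order (R = Rz(yaw) Ry(pitch) Rx(roll)).
In Python, from bench import robot gives the robot as it stands.
- The arm moves only by the tool play_rows, never from a script. Its arguments are lists of equal length, an entry for each row: "translation": the shift along the tool's x, y, z scaled (see below), a list of three; "twist": the turn, a rotation vector about the tool's x, y, z scaled (see below), a list of three; "gripper": the opening, from -1 (shut) to 1 (fully open). A call has 1 to 8 rows; each row shifts and turns the commanded pose from where the row before left it, along the tool's axes as they then stand; what a row does not reach is not made up. The controller multiplies each number of a shift by 0.04 m and each number of a turn by 0.1 rad. A row lasts 1/10 s, in which the tool goes at most 50 mm and 8.59 degrees, less where a joint would pass 70% of its speed; a pose out of reach is approached as far as the arm can. A call with a number of a shift or a turn outside -1 to 1 is refused whole. A call with a gripper value outside its range is refused whole. The fingers move at their own pace and stop on an object; the grip force is fixed at half the most. Time passes only in rows, so rows that do not move let the fingers close. It gives the time, the measured TCP pose, the force, the opening and the grip force at its end, in the units of the state.
- robot.get_obs(): the state, without advancing time (a new reading comes with each control period).
- robot.snapshot(name): name is "scene" or "top" or "wrist"; returns the picture (384x512x3 uint8, red, green, blue); there is no depth.
- robot.camera_model(name): a dict with "camera_matrix" (3x3 intrinsics, pixels), "rvec" (rotation vector, rad) and "tvec" (3), from world to camera coordinates, as OpenCV has them. Camera axes: x right, y down, z forward; pixel columns grow to the right and rows downward; lengths in m; the calibration is good to about 2 mm. The wrist camera is an equidistant fisheye: a pixel r from the principal point sees the ray r / f radians off the axis. A picture is of the moment at which its call begins: read the wrist's pose just before it. camera_model takes no time and is no camera call; for the wrist camera it gives the pose at the moment of the call.
- robot.close_job(): hands the job in; it is judged then, once.
Trained networks look in the newest picture that a camera, given by its name, has taken for a name from the list of things; names that differ only in an ending like _2 or _b are one class to them, and where a whole thing is asked for, a point or a joint stands for the part that bears it (a point fixed in the world has none). Each returns a list of dicts, best first, with "score" (0 to 1); they miss things now and then, are a little off and sometimes report something else, mostly with a low value. They report only what shows in the picture. A call takes as long as a camera call. They do not tell look-alikes from the thing itself.
- robot.recognise(name, camera): "centre" ([x, y, z] in m, in world coordinates, good to about 4 mm: the middle of the surface that is visible of it).
- robot.spot_point(name, camera): "centre" ([x, y, z] in m, in world coordinates, good to about 4 mm: a listed point, or the origin of a listed thing).
The state is a dict: "time": time; "joint_positions": joint angles; "qvel": joint speeds; "joint_torque": joint torques, N m; "tool_pos": TCP position; "ee_rot": TCP orientation; "wrist_force": force on the tool from outside, world axes, zero at the start; "wrist_torque": the same for the moment, N m; "width": finger opening in m; "finger_force": force on a finger pad.
Only numpy, scipy, OpenCV 4.12 (cv2) and the standard library are available. Lean on these libraries where they do the work, as an engineer would, in place of code of your own. Each camera call takes 0.05 s, during which the arm holds its last target. There are 200 camera calls.

## Working session

There is one attempt and no reset: what is moved stays moved. The work goes in short steps, Python scripts to look and compute and a tool call to move; the robot and the scene stay as the last step left them, time stands still between calls to the robot, and variables do not carry over. Pictures are saved under pics/ and viewed, at most 10 in all, crops included, and the job is handed in when it is done.

Besides the shell and the picture viewer there is one more tool, called after "Request:" as name(argument=value, ...), one argument or row to a line, values as JSON. play_rows: Moves the arm, as the interface text tells. Its arguments: {"type":"object","properties":{"translation":{"type":"array","items":{"type":"array","items":{"type":"number","minimum":-1,"maximum":1}}},"twist":{"type":"array","items":{"type":"array","items":{"type":"number","minimum":-1,"maximum":1}}},"gripper":{"type":"array","items":{"type":"number"}}},"required":["translation","twist","gripper"]}

```bash
mkdir -p pics; python3 - <<'E'
from bench import robot
import cv2, numpy as np
for c in ("top","scene"):
    im=robot.snapshot(c); cv2.imwrite(f"pics/{c}1.png",im[:,:,::-1])
    for n in ("grey_pot","guide","red_pot","white_pot"):
        print(c,n,[(np.round(d["centre"],3).tolist(),round(d["score"],2)) for d in robot.spot_point(n,c)])
o=robot.get_obs(); print(o["time"],o["tool_pos"],o["ee_rot"])
print(robot.camera_model("top"))
E
```

```text
top grey_pot [([0.536, 0.086, 0.001], 0.92), ([0.571, -0.127, -0.0], 0.65)]
top guide [([0.727, -0.205, 0.004], 0.76), ([0.56, -0.328, 0.002], 0.72)]
top red_pot [([0.569, -0.124, 0.002], 0.78)]
top white_pot [([0.701, 0.249, 0.0], 0.76)]
scene grey_pot [([0.53, 0.083, 0.0], 0.89)]
scene guide [([0.555, -0.329, 0.002], 0.78), ([0.701, 0.011, 0.0], 0.71), ([0.725, -0.202, 0.0], 0.56)]
scene red_pot [([0.57, -0.124, 0.001], 0.61)]
scene white_pot [([0.698, 0.252, 0.003], 0.56)]
0.5 [0.22868112 0.50019176 0.40469543] [ 3.14151365e+00 -7.29579764e-06  2.71279941e+00]
{'camera_matrix': array([[363.95097177,   0.        , 248.25786529],
       [  0.        , 363.95097177, 186.72735908],
       [  0.        ,   0.        ,   1.        ]]), 'rvec': array([ 2.18374987, -2.12350795,  0.15713334]), 'tvec': array([-0.01284552,  0.60381638,  0.77033319])}
```

View pics/top1.png

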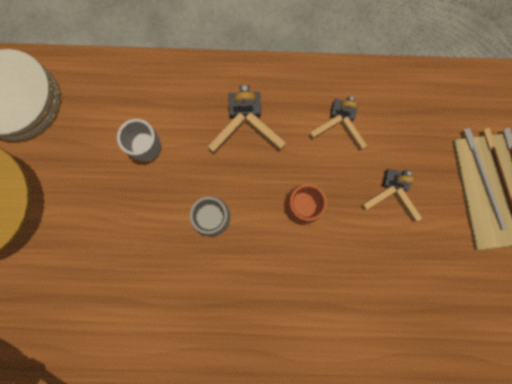

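View pics/scene1.png

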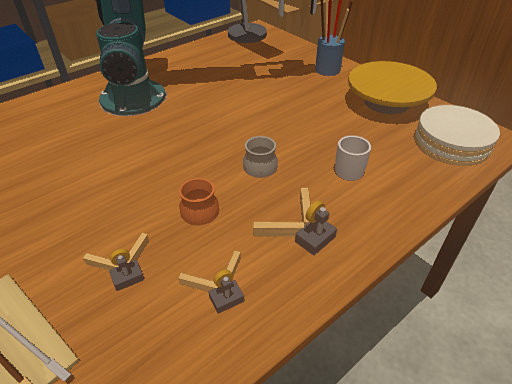

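The largest guide is near pixel (247,120) in the top view, with its seat at about (0.70, 0.01). The two smaller guides are at (340,120) and (398,192). The grey pot is at (209,215), and the red pot and white cup are where the networks put them. Next I'll measure the guide and the pot more precisely.

```bash
cat > h.py <<'E'
import cv2, numpy as np
from bench import robot
def proj(P,m): return cv2.projectPoints(np.asarray(P,float).reshape(-1,3),m["rvec"],m["tvec"],m["camera_matrix"],None)[0][:,0]
def unproj(uv,z,m):
    R=cv2.Rodrigues(m["rvec"])[0]; C=-R.T@np.ravel(m["tvec"])
    uv=np.asarray(uv,float).reshape(-1,2)
    d=np.c_[uv,np.ones(len(uv))]@np.linalg.inv(m["camera_matrix"]).T@R
    return C+d*((z-C[2])/d[:,2])[:,None]
def g2w(p,g):
    p=np.asarray(p,float);c,s=np.cos(g[2]),np.sin(g[2])
    return np.c_[g[0]+c*p[:,0]-s*p[:,1],g[1]+s*p[:,0]+c*p[:,1]]
E
cat > guide.py <<'E'
from h import *
from scipy.optimize import minimize
im=cv2.imread("pics/top1.png"); m=robot.camera_model("top")
x0,y0,x1,y1=180,75,310,245
b,g_,r=[im[:,:,i].astype(float) for i in range(3)]
# rail top faces: lighter wood
sc=g_
print(im[130,228],im[130,265],im[160,250])
w=18*np.sqrt(.5)/1000
def quads(g):
    out=[]
    for s in (1,-1):
        q=np.array([[.064,0],[-.014,.078*s],[-.014+w,(.078+w/1)*s],[.064+w,w*s]])
        q=np.array([[-.014,.078*s],[.064,0],[.064+w,w*s],[-.014+w,.078*s+w*s]])
        out.append(proj(np.c_[g2w(q,g),np.full(4,.03)],m))
    return out
K=8
def mask(g):
    M=np.zeros((384*K,512*K),np.uint8)[y0*K:(y0+100)*K,x0*K:x1*K].copy()
    for q in quads(g): cv2.fillConvexPoly(M,np.int32((q+.5-[x0,y0])*K),255)
    return cv2.resize(M,(x1-x0,100),interpolation=cv2.INTER_AREA)/255.
G=sc[y0:y0+100,x0:x1]
lo,hi=np.median(G),np.percentile(G,98); T=np.clip((G-lo)/(hi-lo),0,1)
f=lambda p:((mask([p[0]/100,p[1]/100,p[2]/20])-T)**2).sum()
best=min((minimize(f,[70,1.1,a],method="Nelder-Mead",options=dict(initial_simplex=[[70,1.1,a],[71,1.1,a],[70,2.1,a],[70,1.1,a+2]])) for a in (-2,0,2)),key=lambda r:r.fun)
g=[best.x[0]/100,best.x[1]/100,best.x[2]/20]; print("guide",np.round(g,4),best.fun,f([70,1.1,0]))
pot=np.array([.534,.085])
big=cv2.resize(im[y0:y1,x0:x1],None,fx=4.5/1.3,fy=4.5/1.3,interpolation=cv2.INTER_CUBIC);k=4.5/1.3
for q in quads(g): cv2.polylines(big,[np.int32((q+.5-[x0,y0])*k)],True,(255,0,0),1)
t=np.linspace(0,6.3,60)
for z,rad,c in((.07,.04,(0,255,0)),(.0,.045,(0,0,255))):
    q=proj(np.c_[pot[0]+rad*np.cos(t),pot[1]+rad*np.sin(t),t*0+z],m); cv2.polylines(big,[np.int32((q+.5-[x0,y0])*k)],True,c,1)
cv2.imwrite("pics/fit1.png",big)
E
python3 guide.py
```

```text
[104 156 194] [104 157 195] [ 51  94 148]
guide [0.7054 0.0111 0.0773] 80.8040819586756 307.8110323218962
```

View pics/fit1.png

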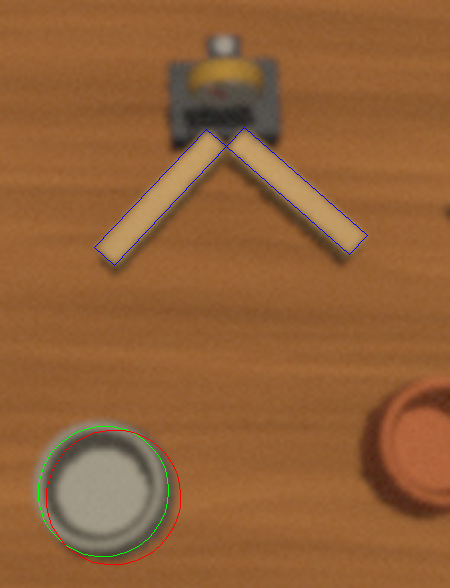

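The fit is good. The guide is at (0.705, 0.011) with yaw 0.077. The grey pot is at about (0.537, 0.087), since its rim lies about 1 px up and left of the green circle. I'll push with the fingers as a fork, then finish along the guide axis with them closed. First I'll go to the point behind the pot.

Request:
play_rows(
  translation=[
    [-0.47,-0.3,0],
    [-0.94,-0.6,0],
    [-0.94,-0.6,0],
    [-0.94,-0.6,0],
    [-0.94,-0.6,0],
    [-0.94,-0.6,0],
    [-0.94,-0.6,0],
    [-0.94,-0.6,0],
  ],
  twist=[
    [0,0,0],
    [0,0,0],
    [0,0,0],
    [0,0,0],
    [0,0,0],
    [0,0,0],
    [0,0,0],
    [0,0,0],
  ],
  gripper=[0.3,0.3,0.3,0.3,0.3,0.3,0.3,0.3],
)

```text
time: 1.3
tool_pos: [0.4108, 0.2176, 0.405]
ee_rot: [3.141, 0.001, 2.713]
wrist_force: [0.3, 0.0, 0.1]
width: 0.0614
finger_force: 0.0
```

Request:
play_rows(
  translation=[
    [-0.94,-0.6,0],
    [-0.94,-0.6,0],
    [-0.47,-0.3,0],
    [0,0,0.5],
    [0,0,0.9],
    [0,0,0.9],
    [0,0,0.7],
    [0,0,0],
  ],
  twist=[
    [0,0,0],
    [0,0,0],
    [0,0,0],
    [0,0,1],
    [0,0,0],
    [0,0,0],
    [0,0,0],
    [0,0,0],
  ],
  gripper=[0.3,0.3,0.3,0.3,0.3,0.3,0.3,0.3],
)

```text
time: 2.1
tool_pos: [0.4692, 0.1253, 0.2801]
ee_rot: [-3.136, -0.008, 2.613]
wrist_force: [0.2, -0.4, -0.1]
width: 0.0609
finger_force: 0.0
```

```bash
python3 - <<'E'
from h import *
im=robot.snapshot("wrist"); cv2.imwrite("pics/w1.png",im[:,:,::-1])
for n in ("grey_pot","guide"): print(n,[(np.round(d["centre"],3).tolist(),round(d["score"],2)) for d in robot.spot_point(n,"wrist")])
o=robot.get_obs(); print(o["time"],o["tool_pos"],o["ee_rot"],o["width"])
E
```

```text
grey_pot [([0.537, 0.088, 0.002], 0.62)]
guide []
2.25 [0.47141151 0.12573083 0.2863661 ] [3.13992994e+00 1.95475019e-03 2.61286965e+00] 0.060834436441356575
```

View pics/w1.png

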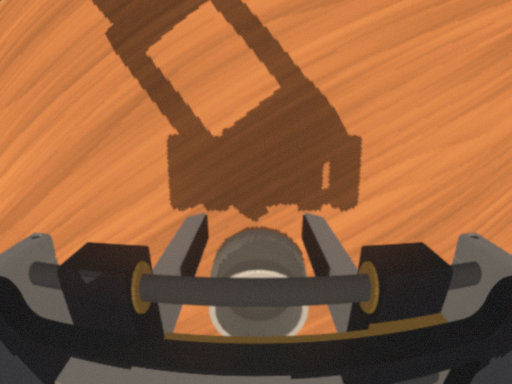

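The wrist view shows the pot at (258,285), centred between the fingers, and the network confirms it at (0.537, 0.088). I'll descend, then push.

Request:
play_rows(
  translation=[
    [0,0,0.4],
    [0,0,0.5],
    [0,0,0.4],
    [0,0,0.3],
    [0,0,0.2],
    [0,0,0.15],
    [0,0,0],
    [0,0,0],
  ],
  twist=[
    [0,0,0],
    [0,0,0],
    [0,0,0],
    [0,0,0],
    [0,0,0],
    [0,0,0],
    [0,0,0],
    [0,0,0],
  ],
  gripper=[0.3,0.3,0.3,0.3,0.3,0.3,0.3,0.3],
)

```text
time: 3.05
tool_pos: [0.4712, 0.1257, 0.2073]
ee_rot: [3.141, 0.001, 2.613]
wrist_force: [-0.3, -0.5, 0.3]
width: 0.0612
finger_force: 0.0
```

Request:
play_rows(
  translation=[
    [-0.1,0,0],
    [-0.15,0,0],
    [-0.15,0,0],
    [-0.15,0,0],
    [-0.15,0,0],
    [-0.15,0,0],
    [-0.15,0,0],
    [-0.15,0,0],
  ],
  twist=[
    [0,0,0],
    [0,0,0],
    [0,0,0],
    [0,0,0],
    [0,0,0],
    [0,0,0],
    [0,0,0],
    [0,0,0],
  ],
  gripper=[0.3,0.3,0.3,0.3,0.3,0.3,0.3,0.3],
)

```text
time: 3.85
tool_pos: [0.5107, 0.1024, 0.2066]
ee_rot: [-3.141, -0.001, 2.613]
wrist_force: [-2.3, 1.2, 1.6]
width: 0.0611
finger_force: 1.3
```

Request:
play_rows(
  translation=[
    [-0.15,0,0],
    [-0.15,0,0],
    [-0.15,0,0],
    [-0.15,0,0],
    [-0.15,0,0],
    [-0.15,0,0],
    [-0.15,0,0],
    [-0.15,0,0],
  ],
  twist=[
    [0,0,0],
    [0,0,0],
    [0,0,0],
    [0,0,0],
    [0,0,0],
    [0,0,0],
    [0,0,0],
    [0,0,0],
  ],
  gripper=[0.3,0.3,0.3,0.3,0.3,0.3,0.3,0.3],
)

```text
time: 4.65
tool_pos: [0.5525, 0.0779, 0.2066]
ee_rot: [3.142, -0.0, 2.613]
wrist_force: [-1.0, 0.1, 0.8]
width: 0.0611
finger_force: 1.1
```

Request:
play_rows(
  translation=[
    [-0.15,0,0],
    [-0.15,0,0],
    [-0.15,0,0],
    [-0.15,0,0],
    [-0.15,0,0],
    [-0.15,0,0],
    [-0.15,0,0],
    [-0.1,0,0],
  ],
  twist=[
    [0,0,0],
    [0,0,0],
    [0,0,0],
    [0,0,0],
    [0,0,0],
    [0,0,0],
    [0,0,0],
    [0,0,0],
  ],
  gripper=[0.3,0.3,0.3,0.3,0.3,0.3,0.3,0.3],
)

```text
time: 5.45
tool_pos: [0.5922, 0.0546, 0.2066]
ee_rot: [3.142, 0.0, 2.613]
wrist_force: [-1.9, 0.9, 0.3]
width: 0.0615
finger_force: 1.0
```

```bash
python3 - <<'E'
from h import *
for c in ("top","scene"):
    im=robot.snapshot(c); cv2.imwrite(f"pics/{c}2.png",im[:,:,::-1])
    print(c,[(np.round(d["centre"],3).tolist(),round(d["score"],2)) for d in robot.spot_point("grey_pot",c)])
o=robot.get_obs(); print(o["time"],o["tool_pos"],o["wrist_force"])
E
```

```text
top [([0.697, 0.246, 0.0], 0.52)]
scene [([0.623, 0.029, -0.001], 0.56)]
5.65 [0.59208041 0.05473781 0.20687297] [ 0.19726509  0.1071436  -0.4500413 ]
```

View pics/scene2.png

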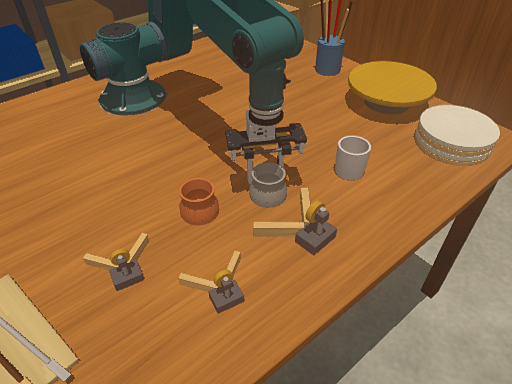

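The pot is upright and sitting in the fork in front of the mouth, at pixel (268,185). I'll push it on to the middle line, then back off, square up to the guide and close the fingers.

Request:
play_rows(
  translation=[
    [-0.15,0,0],
    [-0.15,0,0],
    [-0.15,0,0],
    [-0.15,0,0],
    [-0.15,0,0],
    [-0.15,0,0],
    [-0.15,0,0],
    [-0.15,0,0],
  ],
  twist=[
    [0,0,0],
    [0,0,0],
    [0,0,0],
    [0,0,0],
    [0,0,0],
    [0,0,0],
    [0,0,0],
    [0,0,0],
  ],
  gripper=[0.3,0.3,0.3,0.3,0.3,0.3,0.3,0.3],
)

```text
time: 6.45
tool_pos: [0.6336, 0.0305, 0.2068]
ee_rot: [3.141, -0.0, 2.613]
wrist_force: [-2.6, 1.9, 2.1]
width: 0.0611
finger_force: 1.3
```

Request:
play_rows(
  translation=[
    [0.1,0,0],
    [0.3,0,0],
    [0.4,0,0],
    [0.3,0,0],
    [0,0,0],
    [0,0,0],
    [0,0,0],
    [0,0,0],
  ],
  twist=[
    [0,0,0],
    [0,0,0],
    [0,0,0],
    [0,0,0],
    [0,0,-1],
    [0,0,-1],
    [0,0,-1],
    [0,0,-1],
  ],
  gripper=[0.3,0.3,0.3,0.3,-1,-1,-1,-1],
)

```text
time: 7.25
tool_pos: [0.5945, 0.0535, 0.2068]
ee_rot: [-3.141, 0.001, 3.018]
wrist_force: [0.2, 0.1, -0.2]
width: 0.0328
finger_force: 0.0
```

Request:
play_rows(
  translation=[
    [0,0,0],
    [0,0,0],
    [0,-0.3,0],
    [0.1,-0.5,0],
    [0,-0.34,0],
    [0,-0.1,0],
    [0,0,0],
    [0,0,0],
  ],
  twist=[
    [0,0,-1],
    [0,0,-1],
    [0,0,0],
    [0,0,0],
    [0,0,0],
    [0,0,0],
    [0,0,0],
    [0,0,0],
  ],
  gripper=[-1,-1,-1,-1,-1,-1,-1,-1],
)

```text
time: 8.05
tool_pos: [0.5948, 0.0033, 0.2067]
ee_rot: [3.141, 0.0, -3.071]
wrist_force: [-0.6, 0.0, 0.3]
width: 0.0006
finger_force: 0.0
```

```bash
python3 - <<'E'
from h import *
for c in ("top","scene","wrist"):
    im=robot.snapshot(c); cv2.imwrite(f"pics/{c}3.png",im[:,:,::-1])
    print(c,[(np.round(d["centre"],3).tolist(),round(d["score"],2)) for d in robot.spot_point("grey_pot",c)])
o=robot.get_obs(); print(o["time"],o["tool_pos"],o["ee_rot"],o["wrist_force"],o["width"])
a=cv2.imread("pics/top3.png")[60:245,120:330];b=cv2.imread("pics/scene3.png")[110:300,140:380]
k=2.4
cv2.imwrite("pics/c3.png",np.hstack([cv2.resize(a,(400,352)),cv2.resize(b,(400,352))]))
E
```

```text
top []
scene [([0.667, 0.007, -0.001], 0.77)]
wrist [([0.672, 0.008, 0.001], 0.61)]
8.35 [0.59474972 0.00366032 0.20666749] [ 3.14144696e+00  3.69852053e-05 -3.06980618e+00] [ 0.51610176  0.06524501 -0.0660996 ] 0.0003387136108690215
```

View pics/c3.png

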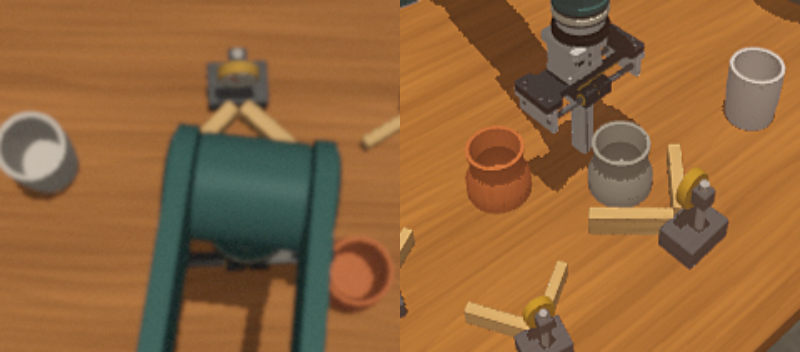

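The pot stands at the mouth, at about (0.670, 0.008), on the middle line with the closed fingers squarely behind it. Now the final push along the guide axis, watching the force.

Request:
play_rows(
  translation=[
    [-0.1,0,0],
    [-0.15,0,0],
    [-0.15,0,0],
    [-0.1,0,0],
    [-0.1,0,0],
    [-0.1,0,0],
    [-0.1,0,0],
    [-0.1,0,0],
  ],
  twist=[
    [0,0,0],
    [0,0,0],
    [0,0,0],
    [0,0,0],
    [0,0,0],
    [0,0,0],
    [0,0,0],
    [0,0,0],
  ],
  gripper=[-1,-1,-1,-1,-1,-1,-1,-1],
)

```text
time: 9.15
tool_pos: [0.6308, 0.0058, 0.2066]
ee_rot: [3.142, -0.001, -3.07]
wrist_force: [-2.9, -0.2, 0.9]
width: 0.0006
finger_force: 1.2
```

Request:
play_rows(
  translation=[
    [-0.08,0,0],
    [-0.07,0,0],
    [-0.06,0,0],
    [-0.06,0,0],
    [-0.05,0,0],
    [-0.05,0,0],
    [-0.04,0,0],
    [-0.03,0,0],
  ],
  twist=[
    [0,0,0],
    [0,0,0],
    [0,0,0],
    [0,0,0],
    [0,0,0],
    [0,0,0],
    [0,0,0],
    [0,0,0],
  ],
  gripper=[-1,-1,-1,-1,-1,-1,-1,-1],
)

```text
time: 9.95
tool_pos: [0.6469, 0.0068, 0.2066]
ee_rot: [-3.141, -0.006, -3.07]
wrist_force: [-11.2, -1.8, 6.7]
width: 0.0004
finger_force: 5.1
```

Request:
play_rows(
  translation=[
    [-0.03,0,0],
    [-0.03,0,0],
  ],
  twist=[
    [0,0,0],
    [0,0,0],
  ],
  gripper=[-1,-1],
)

```text
time: 10.15
tool_pos: [0.6482, 0.0067, 0.2066]
ee_rot: [-3.141, -0.011, -3.071]
wrist_force: [-14.8, -2.8, 10.1]
width: 0.0008
finger_force: 7.8
```

```bash
python3 - <<'E'
from h import *
c="scene"; im=robot.snapshot(c); cv2.imwrite("pics/scene4.png",im[:,:,::-1])
print([(np.round(d["centre"],4).tolist(),round(d["score"],2)) for d in robot.spot_point("grey_pot",c)])
robot.snapshot("wrist"); print([(np.round(d["centre"],4).tolist(),round(d["score"],2)) for d in robot.spot_point("grey_pot","wrist")])
m=robot.camera_model(c); k=7; x0,y0=235,145
big=cv2.resize(cv2.cvtColor(im,cv2.COLOR_RGB2BGR)[y0:y0+84,x0:x0+112],None,fx=k,fy=k,interpolation=cv2.INTER_CUBIC)
g=[.7054,.0111,.0773]; t=np.linspace(0,6.3,60)
L=lambda P,c:cv2.polylines(big,[np.int32((proj(P,m)+.5-[x0,y0])*k)],False,c,1)
for z,r in((.07,.04),(.022,.045)): L(np.c_[g[0]+r*np.cos(t),g[1]+r*np.sin(t),t*0+z],(0,255,0))
q=g2w([[-.014,.078],[.064,0],[-.014,-.078]],g); L(np.c_[q,[.03]*3],(255,0,0))
cv2.imwrite("pics/f4.png",big)
E
```

```text
[([0.6954, 0.0088, -0.0002], 0.65)]
[]
```

View pics/f4.png

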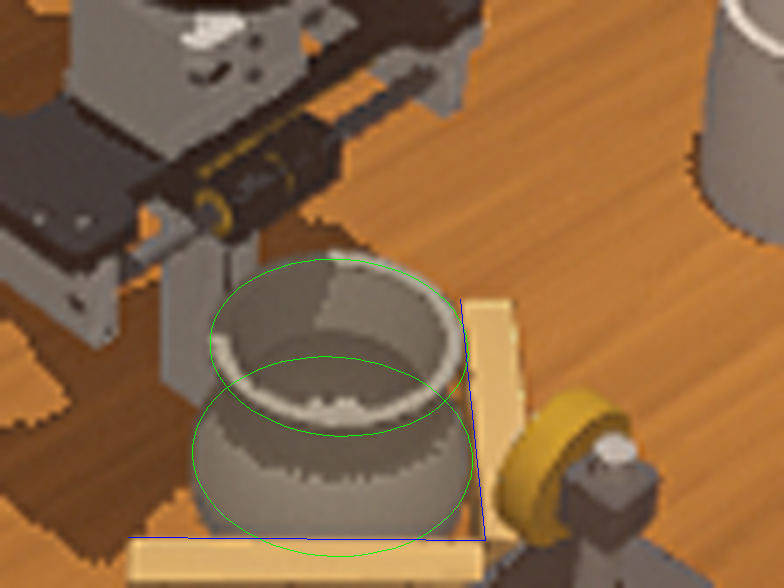

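The pot has jammed on the +y rail only. Its rim sits about 10 crop pixels above the seated circle, which is roughly 4 mm off the −y rail. The lateral force agrees. I'll back off and push along the +y rail, about −32° in the guide frame.

Request:
play_rows(
  translation=[
    [0.1,0,0],
    [0.3,0,0],
    [0.4,0,0],
    [0.2,0,0],
    [0,0,0],
    [0,0,0],
    [0,0,0],
    [0,0,0],
  ],
  twist=[
    [0,0,0],
    [0,0,0],
    [0,0,0],
    [0,0,0],
    [0,0,1],
    [0,0,1],
    [0,0,1],
    [0,0,1],
  ],
  gripper=[-1,-1,-1,-1,-1,-1,-1,-1],
)

```text
time: 11.15
tool_pos: [0.6112, 0.0044, 0.207]
ee_rot: [3.141, 0.002, 2.809]
wrist_force: [0.7, -0.0, 0.1]
width: 0.0003
finger_force: 0.0
```

Request:
play_rows(
  translation=[
    [0,0,0],
    [0,0,0],
    [0,0.3,0],
    [0,0.5,0],
    [0,0.38,0],
    [0,0.1,0],
    [0,0,0],
    [0,0,0],
  ],
  twist=[
    [0,0,1],
    [0,0,0.5],
    [0,0,0],
    [0,0,0],
    [0,0,0],
    [0,0,0],
    [0,0,0],
    [0,0,0],
  ],
  gripper=[-1,-1,-1,-1,-1,-1,-1,-1],
)

```text
time: 11.95
tool_pos: [0.6343, 0.05, 0.2065]
ee_rot: [-3.141, -0.0, 2.664]
wrist_force: [-0.4, -0.4, -0.4]
width: 0.0007
finger_force: 0.0
```

Request:
play_rows(
  translation=[
    [-0.1,0,0],
    [-0.15,0,0],
    [-0.1,0,0],
    [-0.1,0,0],
    [-0.05,0,0],
    [-0.05,0,0],
    [-0.04,0,0],
    [-0.03,0,0],
  ],
  twist=[
    [0,0,0],
    [0,0,0],
    [0,0,0],
    [0,0,0],
    [0,0,0],
    [0,0,0],
    [0,0,0],
    [0,0,0],
  ],
  gripper=[-1,-1,-1,-1,-1,-1,-1,-1],
)

```text
time: 12.75
tool_pos: [0.6555, 0.0385, 0.2064]
ee_rot: [-3.14, -0.004, 2.663]
wrist_force: [-5.3, 0.5, 3.6]
width: 0.0004
finger_force: 2.7
```

Request:
play_rows(
  translation=[
    [-0.04,0,0],
    [-0.04,0,0],
  ],
  twist=[
    [0,0,0],
    [0,0,0],
  ],
  gripper=[-1,-1],
)

```text
time: 12.95
tool_pos: [0.6573, 0.0376, 0.2063]
ee_rot: [-3.139, -0.008, 2.663]
wrist_force: [-11.1, 2.6, 7.4]
width: 0.0006
finger_force: 5.9
```

Request:
play_rows(
  translation=[
    [-0.04,0,0],
    [-0.04,0,0],
  ],
  twist=[
    [0,0,0],
    [0,0,0],
  ],
  gripper=[-1,-1],
)

```text
time: 13.15
tool_pos: [0.6587, 0.0371, 0.2064]
ee_rot: [-3.138, -0.015, 2.663]
wrist_force: [-18.3, 4.9, 12.0]
width: 0.0006
finger_force: 9.5
```

Request:
play_rows(
  translation=[
    [0.1,0,0],
    [0.2,0,0],
    [0.4,0,0],
    [0.5,0,0],
    [0.3,0,0],
    [0,0,0],
  ],
  twist=[
    [0,0,0],
    [0,0,0],
    [0,0,0],
    [0,0,0],
    [0,0,0],
    [0,0,0],
  ],
  gripper=[-1,-1,-1,-1,-1,-1],
)

```text
time: 13.75
tool_pos: [0.6079, 0.0638, 0.2069]
ee_rot: [3.141, 0.001, 2.664]
wrist_force: [-0.3, -0.5, 0.2]
width: 0.0002
finger_force: 0.0
```

```bash
cat > look.py <<'E'
from h import *
import sys
n=sys.argv[1]
c="scene"; im=cv2.cvtColor(robot.snapshot(c),cv2.COLOR_RGB2BGR); cv2.imwrite(f"pics/scene{n}.png",im)
print([(np.round(d["centre"],4).tolist(),round(d["score"],2)) for d in robot.spot_point("grey_pot",c)])
tp=cv2.cvtColor(robot.snapshot("top"),cv2.COLOR_RGB2BGR); cv2.imwrite(f"pics/top{n}.png",tp)
k=7
def draw(im,c,x0,y0):
    m=robot.camera_model(c)
    big=cv2.resize(im[y0:y0+84,x0:x0+57],None,fx=k,fy=k,interpolation=cv2.INTER_CUBIC)
    g=[.7054,.0111,.0773]; t=np.linspace(0,6.3,60)
    L=lambda P,c:cv2.polylines(big,[np.int32((proj(P,m)+.5-[x0,y0])*k)],False,c,1)
    for z,r in((.07,.04),(.022,.045)): L(np.c_[g[0]+r*np.cos(t),g[1]+r*np.sin(t),t*0+z],(0,255,0))
    q=g2w([[-.014,.078],[.064,0],[-.014,-.078]],g); L(np.c_[q,[.03]*3],(255,0,0))
    return big
cv2.imwrite(f"pics/f{n}.png",np.hstack([draw(im,"scene",252,145),draw(tp,"top",218,85)]))
o=robot.get_obs(); print(o["time"],o["tool_pos"])
E
python3 look.py 5
```

```text
[([0.6944, 0.0071, -0.0001], 0.94)]
13.9 [0.6093301  0.06282665 0.20705697]
```

View pics/f5.png

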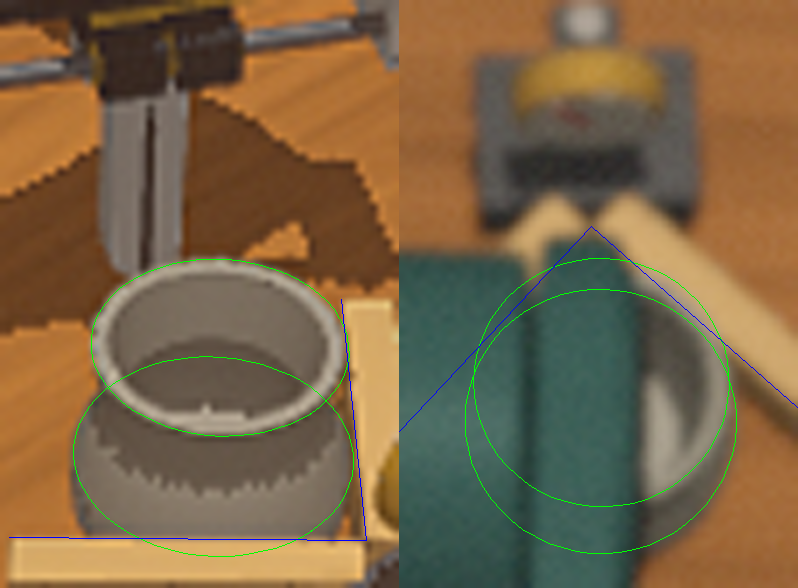

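In the scene view the rim now matches the seated circle to under 1 px. I'll swing the arm clear for an unobstructed measurement from above.

Request:
play_rows(
  translation=[
    [0.2,0,-0.5],
    [0.3,0,-0.9],
    [0.5,0.2,-0.9],
    [0.8,0.4,-0.3],
    [0.9,0.5,0],
    [0.9,0.5,0],
    [0.9,0.5,0],
    [0.9,0.5,0],
  ],
  twist=[
    [0,0,0],
    [0,0,0],
    [0,0,0],
    [0,0,0],
    [0,0,0],
    [0,0,0],
    [0,0,0],
    [0,0,0],
  ],
  gripper=[-1,-1,-1,-1,-1,-1,-1,-1],
)

```text
time: 14.7
tool_pos: [0.4648, 0.2559, 0.3112]
ee_rot: [3.14, 0.001, 2.662]
wrist_force: [0.8, -0.0, -0.8]
width: 0.0004
finger_force: 0.0
```

```bash
python3 look.py 6; sed -e 's#pics/top1.png#pics/top6.png#' guide.py | sed '/^pot=/,$d' > g6.py; cat >> g6.py <<'E'
# rails only differ where pot hides nothing; fit rim in top picture with outer disc by grey colour
hsv=cv2.cvtColor(im,cv2.COLOR_BGR2HSV); 
g=[.7054,.0111,.0773]
print(robot.spot_point("grey_pot","top"))
for n in ("red_pot","white_pot"): print(n,[(np.round(d["centre"],3).tolist(),round(d["score"],2)) for d in robot.spot_point(n,"top")])
E
python3 g6.py
```

```text
[([0.6985, 0.0065, -0.0011], 0.56)]
14.85 [0.46446536 0.2563983  0.31102953]
[106 162 200] [106 161 199] [58 66 70]
guide [0.7047 0.0108 0.0777] 421.3245564063214 599.0234881169367
[{'centre': [0.7013, 0.0114, -0.0004], 'score': 0.58}]
red_pot [([0.568, -0.126, 0.001], 0.96)]
white_pot [([0.701, 0.25, 0.001], 0.69)]
```

View pics/f6.png

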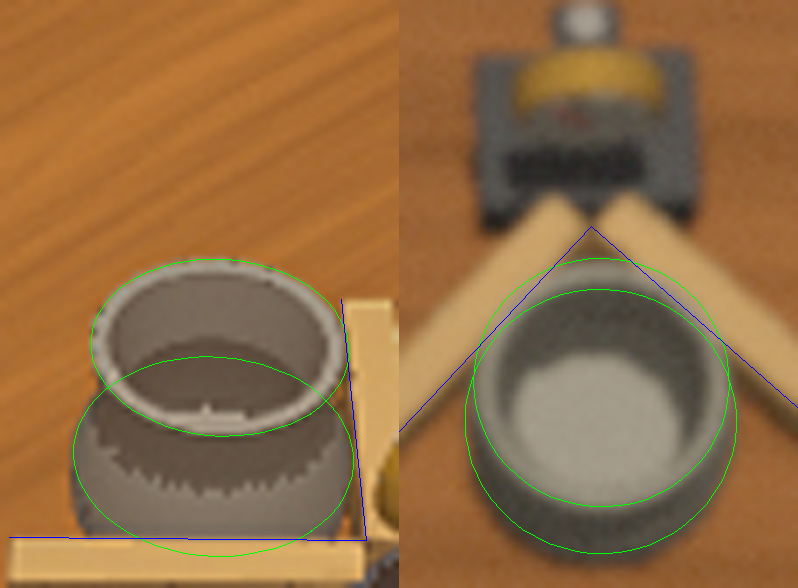

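The arm is clear, and the red pot and white cup haven't moved. I'll fit the pot's low-saturation silhouette in both views to check for a remaining gap.

```bash
cat > sil.py <<'E'
from h import *
import sys
from scipy.optimize import minimize
t=np.linspace(0,2*np.pi,73)[:-1]
# silhouette from stacked discs; rails occlude in scene, use only rim-level there
def fit(f,cam,p0,box):
    im=cv2.imread(f); m=robot.camera_model(cam); x0,y0,x1,y1=box
    S=cv2.cvtColor(im,cv2.COLOR_BGR2HSV)[y0:y1,x0:x1,1].astype(float)
    a=np.clip((150-S)/(150-60),0,1); K=8
    def mask(p):
        M=np.zeros(((y1-y0)*K,(x1-x0)*K),np.uint8)
        lay=[(0,.045),(.022,.045),(.046,.035),(.06,.04),(.07,.04)]
        H=[np.c_[p[0]+r*np.cos(t),p[1]+r*np.sin(t),t*0+z] for z,r in lay]
        for A,B in zip(H,H[1:]):
            q=cv2.convexHull(np.float32((proj(np.r_[A,B],m)+.5-[x0,y0])*K)); cv2.fillConvexPoly(M,np.int32(q),255)
        return cv2.resize(M,(x1-x0,y1-y0),interpolation=cv2.INTER_AREA)/255.
    W=np.ones_like(a)
    if cam=="scene": W[int(218-y0):]=0
    fun=lambda p:(W*(mask(p/100)-a)**2).sum()
    p=np.array(p0)*100.; r=minimize(fun,p,method="Nelder-Mead",options=dict(initial_simplex=[p,p+[.8,0],p+[0,.8]]))
    print(f,np.round(r.x/100,4),round(r.fun,1)); return r.x/100
fit("pics/top1.png","top",(.537,.087),(180,190,240,245))
n=sys.argv[1]
fit("pics/scene1.png","scene",(.537,.087),(235,130,285,185))
g=np.array([.705,.011])
for f,c,b in((f"pics/top{n}.png","top",(220,118,275,175)),(f"pics/scene{n}.png","scene",(257,175,304,230))):
    p=fit(f,c,g,b); d=p-g; print("guide-frame offset mm",np.round(1000*np.array([d[0]+.077*d[1],d[1]-.077*d[0]]),1))
E
python3 sil.py 6
```

```text
pics/top1.png [0.5378 0.0891] 18.6
pics/scene1.png [0.5362 0.0896] 64.6
pics/top6.png [0.7066 0.011 ] 54.9
guide-frame offset mm [ 1.6 -0.1]
pics/scene6.png [0.7054 0.0103] 44.9
guide-frame offset mm [ 0.3 -0.7]
```

Both fits put the pot within about 1.5 mm of the seat. To close any small gap at the +y rail, I'll give it one light push from the other side, at +35° in the guide frame.

Request:
play_rows(
  translation=[
    [-0.6,-0.4,0],
    [-0.95,-0.6,0],
    [-0.95,-0.6,0],
    [-0.95,-0.6,0],
    [-0.95,-0.6,0],
    [-0.95,-0.6,0],
    [-0.95,-0.6,0],
    [-0.95,-0.6,0],
  ],
  twist=[
    [0,0,0],
    [0,0,0],
    [0,0,0],
    [0,0,0],
    [0,0,0],
    [0,0,0],
    [0,0,0],
    [0,0,0],
  ],
  gripper=[-1,-1,-1,-1,-1,-1,-1,-1],
)

```text
time: 15.8
tool_pos: [0.6385, -0.046, 0.3105]
ee_rot: [-3.142, 0.0, 2.66]
wrist_force: [0.5, 0.8, -0.3]
width: 0.0002
finger_force: 0.0
```

Request:
play_rows(
  translation=[
    [0,0,0],
    [0,0,0],
    [0,0,0],
    [0,0,0],
    [0,0,0],
    [0,0,0],
    [0,0,0],
    [0,0,0],
  ],
  twist=[
    [0,0,-1],
    [0,0,-1],
    [0,0,-1],
    [0,0,-1],
    [0,0,-1],
    [0,0,-1],
    [0,0,-1],
    [0,0,-1],
  ],
  gripper=[-1,-1,-1,-1,-1,-1,-1,-1],
)

```text
time: 16.6
tool_pos: [0.6378, -0.0443, 0.3104]
ee_rot: [-3.141, -0.0, -2.819]
wrist_force: [0.9, 0.0, -0.6]
width: 0.0005
finger_force: 0.0
```

Request:
play_rows(
  translation=[
    [0,0,0],
    [0,0,0],
    [0,0,0],
    [0,0,0],
    [0,0,0],
  ],
  twist=[
    [0,0,-1],
    [0,0,-1],
    [0,0,-1],
    [0,0,-0.6],
    [0,0,0],
  ],
  gripper=[-1,-1,-1,-1,-1],
)

```text
time: 17.1
tool_pos: [0.6378, -0.0441, 0.3104]
ee_rot: [-3.141, -0.0, -2.463]
wrist_force: [0.6, -0.1, 0.4]
width: 0.0004
finger_force: 0.0
```

Request:
play_rows(
  translation=[
    [0,0,0.3],
    [0,0,0.5],
    [0,0,0.6],
    [0,0,0.5],
    [0,0,0.4],
    [0,0,0.2],
    [0,0,0.08],
    [0,0,0],
  ],
  twist=[
    [0,0,0],
    [0,0,0],
    [0,0,0],
    [0,0,0],
    [0,0,0],
    [0,0,0],
    [0,0,0],
    [0,0,0],
  ],
  gripper=[-1,-1,-1,-1,-1,-1,-1,-1],
)

```text
time: 17.9
tool_pos: [0.6377, -0.0422, 0.2075]
ee_rot: [-3.142, 0.0, -2.461]
wrist_force: [0.2, 0.2, 0.2]
width: 0.0006
finger_force: 0.0
```

Request:
play_rows(
  translation=[
    [-0.1,0,0],
    [-0.15,0,0],
    [-0.15,0,0],
    [-0.1,0,0],
    [-0.1,0,0],
    [-0.08,0,0],
    [-0.05,0,0],
    [-0.04,0,0],
  ],
  twist=[
    [0,0,0],
    [0,0,0],
    [0,0,0],
    [0,0,0],
    [0,0,0],
    [0,0,0],
    [0,0,0],
    [0,0,0],
  ],
  gripper=[-1,-1,-1,-1,-1,-1,-1,-1],
)

```text
time: 18.7
tool_pos: [0.6608, -0.0232, 0.2074]
ee_rot: [3.141, -0.004, -2.46]
wrist_force: [-6.3, -3.3, 4.2]
width: 0.0005
finger_force: 3.6
```

Request:
play_rows(
  translation=[
    [-0.05,0,0],
    [-0.05,0,0],
  ],
  twist=[
    [0,0,0],
    [0,0,0],
  ],
  gripper=[-1,-1],
)

```text
time: 18.9
tool_pos: [0.6624, -0.0223, 0.2074]
ee_rot: [3.14, -0.012, -2.461]
wrist_force: [-13.1, -8.5, 8.2]
width: 0.0004
finger_force: 8.0
```

The force is stiff straight away, so the pot is seated. I'll give it a touch more, then retreat and re-measure.

Request:
play_rows(
  translation=[
    [-0.05,0,0],
    [0.1,0,0],
    [0.3,0,0],
    [0.5,0,0],
    [0.3,0,-0.3],
    [0,0,-0.9],
    [0,0,-0.9],
    [0,0,-0.5],
  ],
  twist=[
    [0,0,0],
    [0,0,0],
    [0,0,0],
    [0,0,0],
    [0,0,0],
    [0,0,0],
    [0,0,0],
    [0,0,0],
  ],
  gripper=[-1,-1,-1,-1,-1,-1,-1,-1],
)

```text
time: 19.7
tool_pos: [0.6291, -0.0494, 0.3166]
ee_rot: [-3.137, 0.005, -2.461]
wrist_force: [0.0, 0.5, -0.6]
width: 0.0
finger_force: 0.0
```

Request:
play_rows(
  translation=[
    [0.3,-0.5,-0.3],
    [0.4,-0.8,0],
    [0.4,-0.9,0],
    [0.4,-0.9,0],
    [0.4,-0.9,0],
    [0.4,-0.9,0],
    [0.2,-0.5,0],
    [0,0,0],
  ],
  twist=[
    [0,0,0],
    [0,0,0],
    [0,0,0],
    [0,0,0],
    [0,0,0],
    [0,0,0],
    [0,0,0],
    [0,0,0],
  ],
  gripper=[-1,-1,-1,-1,-1,-1,-1,-1],
)

```text
time: 20.5
tool_pos: [0.6999, -0.2375, 0.3238]
ee_rot: [-3.12, -0.027, -2.546]
wrist_force: [-0.5, 0.3, -0.4]
width: 0.0004
finger_force: 0.0
```

```bash
python3 look.py 7; python3 sil.py 7; python3 -c "
from h import *
for n in ('red_pot','white_pot'): print(n,[np.round(d['centre'],3).tolist() for d in robot.spot_point(n,'top')])"
```

```text
[]
20.65 [ 0.69944177 -0.23470159  0.32419895]
pics/top1.png [0.5378 0.0891] 18.6
pics/scene1.png [0.5362 0.0896] 64.6
pics/top7.png [0.7065 0.011 ] 69.4
guide-frame offset mm [ 1.5 -0.1]
pics/scene7.png [0.7052 0.0105] 41.1
guide-frame offset mm [ 0.1 -0.5]
red_pot [[0.569, -0.128, -0.0]]
white_pot [[0.699, 0.248, 0.003]]
```

View pics/f7.png

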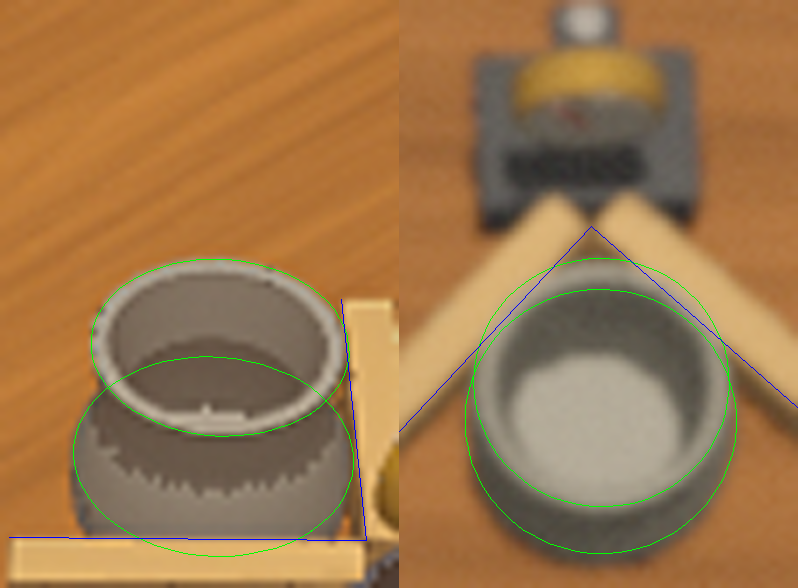

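The pot didn't move under the opposite push. It sits upright against both rails, the arm is clear and the bystanders are where they were. Handing in.

```bash
python3 -c "
from bench import robot
print(robot.close_job())"
```

```text
the job is handed in; nothing more can be done
None
```

I pushed the grey pot upright into the large V guide until it rested against both rails, measured within about 1.5 mm of its seat. The terracotta pot and white cup stayed in place, the arm ended clear, and I handed the job in at about 21 s.

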